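# Open the stuck flux jar

### The job

Break the stuck blue cap of the jar loose with a short firm twist anticlockwise, turn it easily on until you feel it meet its stop, lift it straight off, and set it gently, right way up, on the cork coaster. Do not force it against its stop or wrench it upwards while its lugs still hold, and leave the solder spool and the small transformer where they stand.

Things in the scene. Friction and masses are not known exactly. Their poses are not given: they have to be found in the camera images.
- cap: Blue six-sided bayonet cap with a white pointer line on top: 54 mm across flats, flats 31 mm wide, 34 mm high plus a 1 mm raised disc and pointer, skirt 4 mm thick, about 85 to 170 g. Origin at the centre of its underside, z up, x along the pointer; flats face along x and every 60 degrees from it. It fits the neck with about 1 mm sideways play.
- cap_grip (a point): Point on the cap's axis 22 mm above its underside; grip here across two opposite flats (about 45 N holds). To open: anticlockwise from above it resists with up to about 0.7 N m in the first 20 degrees, gives with a snap, and past 40 turns freely to a cushioned stop 50 to 100 degrees from the start (differs each time, only felt; resistance rises by some 0.1 N m per degree).
- jar_mouth (a point): Centre of the mouth of the jar's round neck (32 mm wide), 102 mm above the bench. Hidden lugs hold the cap down until it is within about 5 degrees of its stop; from there it lifts straight off. It clears the lugs after rising 15 mm, the neck after 32 mm. Lugs and stop must not be loaded beyond 40 N in all (about 0.7 N m): once 0.25 N m is felt at the stop, ease off 2 degrees.
- jar: Square amber jar, 66 mm wide, in a dark steel holder with a 104 mm square base plate bolted to the bench. Origin under the centre of the base plate, z up. The jar's top is 56 mm above the bench; the cap starts on the jar's axis with its underside 72 mm and its top 107 mm above the bench, its x axis parallel to the jar's.
- coaster: Round cork coaster fixed to the bench, 110 mm across and 6 mm thick; origin at the centre of its underside.
- spool: Solder spool with green flanges standing loose on the bench, 55 mm across and 45 mm high, with a thin wire tail; origin under it, up to 30 mm from the spool's axis. Bystander.
- transformer: Small mains transformer with a dark core, standing loose on the bench, 30 x 56 x 30 mm; origin at the centre of its underside. Bystander.
Not all that is in view belongs to the job. Of the things shaped like the cap, the blue one is meant.

How it is judged (in metres and radians):
On the way, in this order (a step that is already met when the one before it is completed fails the run):
1. the cap is broken loose: turned more than 25 degrees while still on the jar (angle between the x axis of cap and the x axis of jar, either way round above 0.44 rad and z of cap in the frame of jar below 0.078 m and horizontal distance between cap and jar below 0.006 m), for 0.1 s.
2. the cap is lifted clear of the neck's lugs, above the jar (z of cap in the frame of jar above 0.095 m and horizontal distance between cap and jar below 0.02 m).
At the end, for the whole second after the job is handed in: The cap stands right way up (within 6 degrees) and at rest on the coaster, its centre within 25 mm of the coaster's centre (horizontal distance between cap and coaster below 0.025 m and z of cap in the frame of coaster between 0.003 and 0.009 m and angle between cap's own z axis and vertical below 0.1 rad and linear speed of cap below 0.02 m/s); the robot touches nothing.
It fails at once if the cap's lugs are pulled or turned against the jar's lugs and stops with more than 40 N (contact force between cap and jar above 40 N).
It fails at once if the cap is pressed or slammed on the coaster with more than 60 N (contact force between cap and coaster above 60 N).
It fails at once if the solder spool is moved more than 20 mm (distance of spool from where it was at the start of the episode above 0.02 m).
It fails at once if the small transformer is moved more than 20 mm (distance of transformer from where it was at the start of the episode above 0.02 m).
It fails at once if the cap is let go more than 15 mm above the coaster (horizontal distance between cap and coaster below 0.06 m and z of cap in the frame of coaster above 0.021 m and contact force between the fingers and cap below 0.05 N).
It also fails if it takes over 61 s, if anything falls off the work surface, if the arm or the gripper's body presses on something with over 40 N, if the wrist force passes 120 N, or if a joint passes its speed limit or range.

### The arm

A 6-joint arm with a two-finger parallel gripper is mounted at the origin on a cart in front of the work surface, level with it; the furniture and walls round the work are solid. World frame = base frame: x ahead of the robot, y to its left, z up, the work surface at z = 0. Lengths are in mm, angles in rad, forces in N, time in s.
With the tool pointing down it reaches from about 300 to 775 mm from the base axis. Payload 14.6 kg.
Tool frame: the origin (TCP) lies on the centre line of the jaws, within the pads' length; the fingertips stand 19 mm ahead of it and the grasp point (between the pads) is the TCP (bot.tip_reach is the distance from the TCP to the fingertips, in mm); y points along the fingers, x is the direction in which the jaws open and shut, and the axes are right-handed (so a half turn about y gives the same grasp; the last joint's range is limited). The gripper opens to 85 mm and grips with 20 to 120 N. Pads are 22 mm wide; open, the fingers measure 114 mm over their backs; the gripper's body (76 mm by 85 mm) begins 54 mm behind the grasp point. The pads swing forward as they close: fully open they stand 13 mm farther back than shut.
Start: joints at [-1.409, 0.3, 1.521, -0, 1.321, -0.067], TCP at [124.739, -535.658, 250.281] pointing down, gripper open.
Joint ranges: [-3.03, 3.03], [-0.79, 2.21], [0.23, 2.52], [-1.04, 4.18], [0, 3.07], [-2.55, 2.55]. Speed limits (rad/s): [2.22, 2.22, 2.57, 3.14, 3.14, 3.14].

### API

Orientations are given as a unit quaternion [w, x, y, z].
In Python, from rig import bot gives the robot as it stands. Calls block until the motion is done:
- bot.move_to(position, orientation): joint-space move of the TCP to a pose.
- bot.servo_line(position, attitude=None, speed=150, until_force=None): straight line of the TCP; attitude=None keeps the orientation; speed is the mean speed in mm/s. With until_force (N) it stops when the force on the tool has changed by that much, and returns True; else False.
- bot.move_joints(angles): joint-space move.
- bot.move_gripper(opening, grip_force=None): finger opening in mm; grip_force is the grip in N (None keeps the last); returns when the fingers have stopped.
- bot.dwell(seconds).
- bot.ik(position, orientation): joint angles nearest the present ones, or None.
- bot.read_state(): the state.
- bot.read_camera(name): name is "scene" or "top" or "wrist"; returns a dict with "image" (400x640x3 uint8, blue, green, red), "depth" (400x640 float32, mm along the optical axis (not along the pixel's ray), 0 where there is no reading), "fovy" (degrees; the focal length in pixels is half the picture's height over the tangent of half this angle, whatever the lens; pixels are square), "cx", "cy" (the principal point, pixels), "k1" (the pictures are not rectified: a ray, as slopes to the right and down, at radius r is drawn at 1 + k1 r^2 times it, then the intrinsics apply), "eye" and "attitude" of the camera in the world; the wrist camera has in their place "mount" (4x4, takes a point from camera to tool coordinates, whose origin is the TCP and whose axes are the tool frame's). Camera axes: x right, y down, z forward; pixel columns grow to the right and rows downward; lengths in mm; the calibration is good to about 2 mm. A picture is of the moment at which its call begins: read the wrist's pose just before it.
A pose or a line that the arm cannot do raises bot.MotionError and nothing moves.
- bot.finish_job(): hands the job in, once; it reports no verdict.
The state is a dict: "clock": time; "joint_positions": joint angles; "qvel": joint speeds; "effort": joint torques, N m; "ee_pos": TCP position; "tool_rot": TCP orientation; "ft_force": force on the tool from outside, world axes, zero at the start; "moment": the same for the moment, N m; "grip_width": finger opening in mm.
Only numpy, scipy, OpenCV 4.12 (cv2) and the standard library are available. Lean on these libraries where they do the work, as an engineer would, in place of code of your own. Each camera call takes 0.05 s, during which the arm holds its last target.

## Working session

There is one attempt and no reset: what is moved stays moved. The work goes in short steps, each a Python script; the robot and the scene stay as the last script left them, time stands still between calls to the robot, and variables do not carry over. Pictures are saved under pics/ and viewed, and the job is handed in when it is done.

```bash
ls; mkdir -p pics
python3 - <<'E'
from rig import bot
import cv2
s=bot.read_state(); print(s)
for n in("scene","top","wrist"):
    c=bot.read_camera(n); cv2.imwrite(f"pics/{n}0.png",c["image"])
    print(n,{k:v for k,v in c.items() if k not in("image","depth")})
E
```

```text
pics
{'clock': 0.0, 'joint_positions': array([-1.40859060e+00,  3.00491075e-01,  1.52158043e+00,  1.73452737e-05,
        1.32068470e+00, -6.65849710e-02]), 'qvel': array([-0.00053563, -0.00040972,  0.00127865, -0.00093711,  0.00155252,
       -0.00071258]), 'effort': array([-1.27659343e-03, -5.43504524e+01, -3.61792874e+01, -8.25941811e-05,
        4.01418074e-03, -2.83258260e-05]), 'ee_pos': array([ 124.71537387, -535.46116019,  249.71061638]), 'tool_rot': array([ 0.55408501, -0.55352291,  0.43996056, -0.43935964]), 'ft_force': array([ 0.34819176, -0.97849088,  0.25580043]), 'moment': array([-0.05970396, -0.00669461, -0.00846239]), 'grip_width': 85.57654028103433}
scene {'fovy': 53.37671562674585, 'cx': 311.8195410855313, 'cy': 199.34046322956968, 'k1': 0.014320823787238252, 'eye': array([161.29000556, 556.87195224, 931.34637359]), 'attitude': array([ 0.09650237, -0.27583409,  0.89207073, -0.34469211])}
top {'fovy': 54.921916413278176, 'cx': 321.385848197387, 'cy': 196.81755484454007, 'k1': -0.00921401425575598, 'eye': array([ 394.51299605,  -78.14223764, 1019.30255501]), 'attitude': array([ 0.07085498, -0.70089305,  0.70722138, -0.05971958])}
wrist {'fovy': 66.44104589154766, 'cx': 323.6740730950176, 'cy': 197.99257916525136, 'k1': 0.011571708164553303, 'mount': array([[ 9.99999719e-01,  4.24431029e-04, -6.17376416e-04,
         3.58602314e-01],
       [ 7.16432396e-04, -3.00710743e-01,  9.53715123e-01,
        -1.23861282e+02],
       [ 2.19134570e-04, -9.53715298e-01, -3.00710963e-01,
         7.59241090e+01],
       [ 0.00000000e+00,  0.00000000e+00,  0.00000000e+00,
         1.00000000e+00]])}
```

View pics/scene0.png

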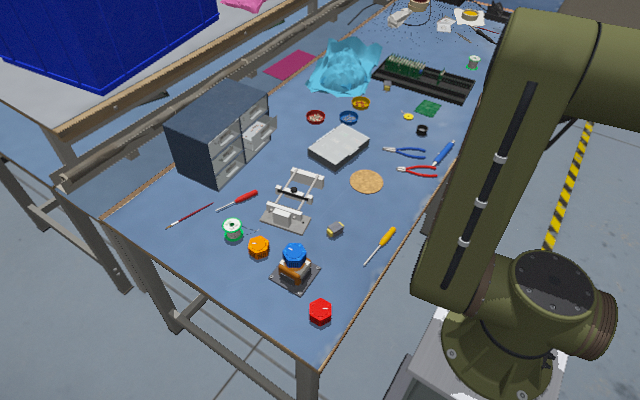

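View pics/top0.png

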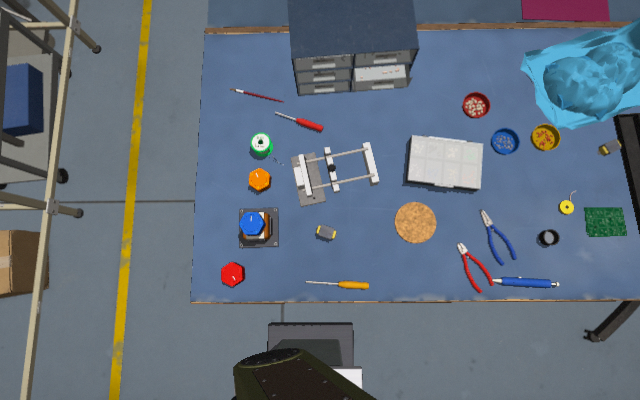

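View pics/wrist0.png

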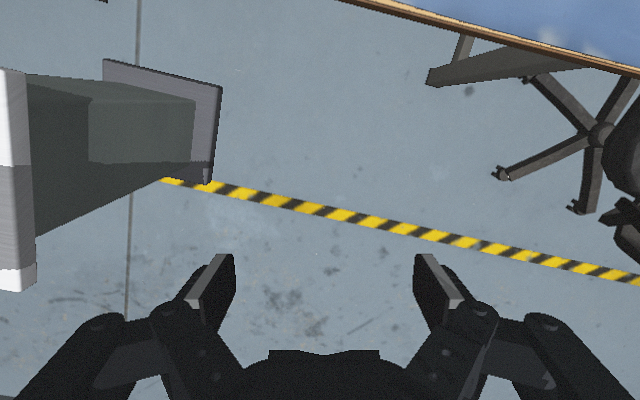

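Things that could pass for the cap in the top view: a blue hex cap on the jar (253,224), an orange hex cap (260,180), a red hex cap (232,274) and a round blue bowl (505,141). The one I want is the blue hex cap on the jar, so I'll check it in a close crop and measure it.

```bash
cat > h.py <<'E'
from rig import bot
import cv2, numpy as np
from scipy.spatial.transform import Rotation as R
def rot(q): return R.from_quat([q[1],q[2],q[3],q[0]])
def q4(r): x=r.as_quat(); return [x[3],x[0],x[1],x[2]]
def K(c):
    f=c["image"].shape[0]/2/np.tan(np.radians(c["fovy"])/2)
    return np.array([[f,0,c["cx"]],[0,f,c["cy"]],[0,0,1]])
def cam(n):
    s=bot.read_state(); c=bot.read_camera(n)
    if n=="wrist":
        T=np.asarray(c["mount"]); r=rot(s["tool_rot"])
        c["eye"]=s["ee_pos"]+r.apply(T[:3,3]); c["R"]=r.as_matrix()@T[:3,:3]
    else: c["R"]=rot(c["attitude"]).as_matrix()
    return c
def rays(c,uv):
    p=cv2.undistortPoints(np.asarray(uv,float).reshape(-1,1,2),K(c),np.array([c["k1"],0,0,0.]))[:,0]
    d=np.c_[p,np.ones(len(p))]@c["R"].T
    return d
def plane(c,uv,z):
    d=rays(c,uv); return c["eye"]+d*((z-c["eye"][2])/d[:,2])[:,None]
def blob(m,near,rad=60):
    m=m.astype(np.uint8)*255
    cs,_=cv2.findContours(m,cv2.RETR_EXTERNAL,cv2.CHAIN_APPROX_NONE)
    cs=[k for k in cs if cv2.contourArea(k)>20 and np.hypot(*(np.array(cv2.minEnclosingCircle(k)[0])-near))<rad]
    return max(cs,key=cv2.contourArea)
def proj(c,P):
    Rm=c["R"].T; rv=cv2.Rodrigues(Rm)[0]
    return cv2.projectPoints(np.asarray(P,float).reshape(-1,1,3),rv,-Rm@c["eye"],K(c),np.array([c["k1"],0,0,0.]))[0][:,0]
E
python3 - <<'E'
from h import *
c=cam("top"); s=cam("scene")
def crop(c,x,y,w,h,k): return cv2.resize(c["image"][y:y+h,x:x+w],None,fx=k,fy=k,interpolation=cv2.INTER_CUBIC)
cv2.imwrite("pics/c1.png",np.hstack([crop(c,220,190,75,75,5),crop(s,262,230,75,75,5)]))
hsv=cv2.cvtColor(c["image"],cv2.COLOR_BGR2HSV)
for y,x in((224,253),(224,246),(215,250),(260,300)): print(hsv[y,x])
# coaster
m=cv2.inRange(hsv,(8,80,100),(25,200,255))>0
k=blob(m,(415,222)); P=plane(c,k[:,0],6)[:,:2]
(x,y),r=cv2.minEnclosingCircle(P.astype(np.float32)); M=P.mean(0); print("coaster",x,y,r,cv2.fitEllipse(P.astype(np.float32)))
d=c["depth"]; print(d[215:235:5,245:262:5])
hs=cv2.cvtColor(s["image"],cv2.COLOR_BGR2HSV)
k=blob(cv2.inRange(hs,(8,80,100),(25,200,255))>0,(367,182)); print("coaster scene",cv2.fitEllipse(plane(s,k[:,0],6)[:,:2].astype(np.float32)))
E
```

```text
[109 212 221]
[109 212 221]
[109 208 205]
[108  97 142]
coaster 513.908203125 -308.66339111328125 54.778648376464844 ((513.9618530273438, -309.0418701171875), (106.15327453613281, 107.50971984863281), 45.00365447998047)
[[927.24927 923.30133 926.09875 928.94495]
 [923.6048  918.864   920.4514  924.92114]
 [917.5745  917.2001  920.84546 918.0554 ]
 [920.0131  916.8912  916.49115 923.20374]]
coaster scene ((511.82061767578125, -310.5123596191406), (105.39922332763672, 105.56954956054688), 17.068796157836914)
```

View pics/c1.png

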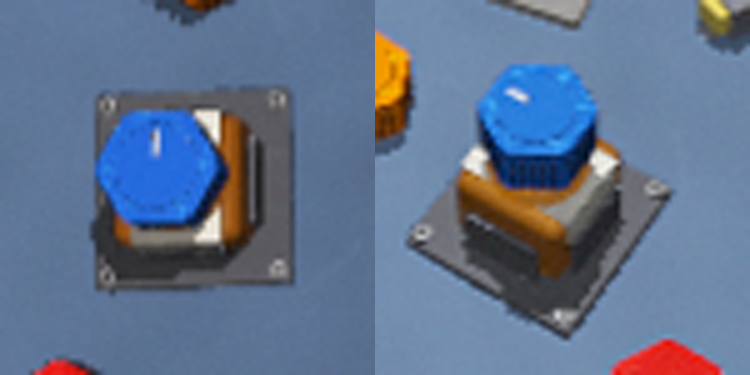

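The crop shows the blue hex cap on the amber jar with its white pointer towards the top of the image, so it is the right one. Next I'll get a position from both fixed views.

Run:
```python
from h import *
def ori(th): 
    return R.from_matrix(np.array([[np.cos(th),0,-np.sin(th)],[np.sin(th),0,np.cos(th)],[0,-1,0]]))
for n,near in(("top",(250,223)),("scene",(295,252))):
    c=cam(n); hsv=cv2.cvtColor(c["image"],cv2.COLOR_BGR2HSV)
    b=cv2.inRange(hsv,(100,170,90),(118,255,255))>0
    k=blob(b,near,30)
    m=np.zeros(b.shape,np.uint8); cv2.drawContours(m,[k],-1,1,-1)
    t=(hsv[...,2]>190)|(hsv[...,1]<100); t=(t&(m>0))
    t=cv2.morphologyEx(t.astype(np.uint8),cv2.MORPH_CLOSE,np.ones((3,3)))
    k2=blob(t>0,near,30); P=plane(c,k2[:,0],106)[:,:2]
    M=cv2.moments(P.astype(np.float32).reshape(-1,1,2)); print(n,"cap top centre",M["m10"]/M["m00"],M["m01"]/M["m00"],"area",M["m00"],"expect",0.866*54**2, "mask",cv2.contourArea(k),cv2.contourArea(k2))
    w=cv2.inRange(hsv,(0,0,170),(180,110,255))&m*255
    ys,xs=np.nonzero(w); print("pointer px",xs.mean() if len(xs) else 0,ys.mean() if len(ys) else 0,len(xs))
    if len(xs):print(plane(c,[[xs.mean(),ys.mean()]],107))
    # base plate corners in view
s=bot.read_state(); print(ori(0).as_matrix(), rot(s["tool_rot"]).as_matrix())
```

```text
top cap top centre 504.49271967935044 104.87651708446666 area 2162.952296225354 expect 2525.256 mask 403.5 374.5
pointer px 251.0 218.0 5
[[515.40529655 104.6580463  107.        ]]
scene cap top centre 502.6356911934727 103.40569979637876 area 2217.4230916363886 expect 2525.256 mask 344.0 297.0
pointer px 290.0 248.5 6
[[515.25059255 102.75313433 107.        ]]
[[ 1.  0.  0.]
 [ 0.  0.  1.]
 [ 0. -1.  0.]] [[ 2.26794172e-01 -2.80117523e-05  9.73942710e-01]
 [-9.73942675e-01  2.63771122e-04  2.26794171e-01]
 [-2.63250864e-04 -9.99999965e-01  3.25399123e-05]]
```

```bash
cat >> h.py <<'E'
def ori(th):
    return q4(R.from_matrix(np.array([[np.cos(th),0,-np.sin(th)],[np.sin(th),0,np.cos(th)],[0,-1,0]])))
E
python3 - <<'E'
from h import *
for d in (-180,-120,-60,0,60,120,180):
    out=[]
    for a in (0,50,105):
      for z in (94,215):
        j=bot.ik([503.5,104,z],ori(np.radians(d+a))); out.append(None if j is None else np.round(j,2)[[0,3,5]])
    print(d,out)
print(bot.ik([513,-310,28],ori(0)))
E
```

```text
-180 [None, None, array([ 0.13, -0.  ,  2.4 ]), array([ 0.13, -0.  ,  2.4 ]), array([ 0.13, -0.  ,  1.44]), array([ 0.13, -0.  ,  1.44])]
-120 [array([ 0.13, -0.  ,  2.23]), array([ 0.13, -0.  ,  2.23]), array([ 0.13, -0.  ,  1.35]), array([ 0.13, -0.  ,  1.35]), array([ 0.13, -0.  ,  0.39]), array([ 0.13, -0.  ,  0.39])]
-60 [array([0.13, 0.  , 1.18]), array([0.13, 0.  , 1.18]), array([ 0.13, -0.  ,  0.31]), array([ 0.13, -0.  ,  0.31]), array([ 0.13, -0.  , -0.65]), array([ 0.13, -0.  , -0.65])]
0 [array([ 0.13, -0.  ,  0.13]), array([ 0.13, -0.  ,  0.13]), array([ 0.13, -0.  , -0.74]), array([ 0.13, -0.  , -0.74]), array([ 0.13, -0.  , -1.7 ]), array([ 0.13, -0.  , -1.7 ])]
60 [array([ 0.13,  0.  , -0.91]), array([ 0.13,  0.  , -0.91]), array([ 0.13, -0.  , -1.79]), array([ 0.13, -0.  , -1.79]), None, None]
120 [array([ 0.13, -0.  , -1.96]), array([ 0.13, -0.  , -1.96]), None, None, array([ 0.13, -0.  ,  2.49]), array([0.13, 0.  , 2.49])]
180 [None, None, array([ 0.13, -0.  ,  2.4 ]), array([ 0.13, -0.  ,  2.4 ]), array([ 0.13, -0.  ,  1.44]), array([ 0.13, -0.  ,  1.44])]
[-6.04666879e-01  6.70351072e-01  1.53971002e+00 -4.44089210e-16
  9.31531562e-01 -6.04666879e-01]
```

Run:
```python
from h import *
bot.move_to([503.5,104,225],ori(np.radians(-60)))
s=bot.read_state(); print(s["clock"],s["ee_pos"],s["ft_force"])
c=cam("wrist"); cv2.imwrite("pics/w1.png",c["image"]); np.save("w1.npy",c,allow_pickle=True)
```

```text
2.9833 [503.64040304 103.40418158 225.00567276] [0.65251803 0.54570979 0.31186391]
```

View pics/w1.png

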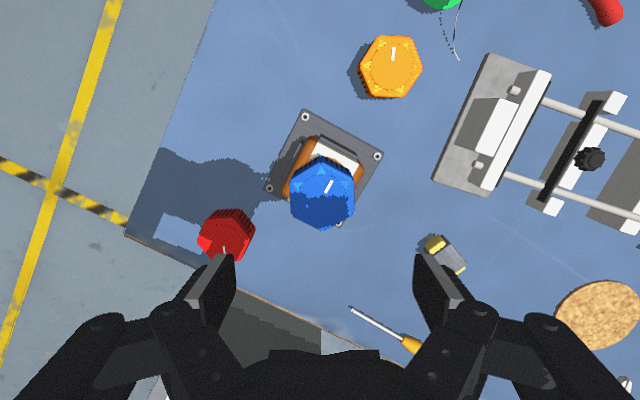

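Run:
```python
from h import *
c=np.load("w1.npy",allow_pickle=True).item()
im=c["image"]; hsv=cv2.cvtColor(im,cv2.COLOR_BGR2HSV)
b=cv2.inRange(hsv,(100,170,60),(120,255,255))>0
k=blob(b,(322,193),40); print(cv2.contourArea(k))
h=cv2.convexHull(k); 
ap=cv2.approxPolyDP(h,4,True)[:,0]; print(ap.tolist()); P=plane(c,ap,106); print(P.round(1).tolist())
m=np.zeros(b.shape,np.uint8); cv2.drawContours(m,[h],-1,255,-1)
w=cv2.inRange(hsv,(0,0,100),(180,110,255))&m
w=cv2.morphologyEx(w,cv2.MORPH_OPEN,np.ones((2,2)))
kw=blob(w>0,(328,186),15); r=cv2.fitLine(kw,cv2.DIST_L2,0,.01,.01).ravel(); print(r)
a=plane(c,[[r[2]-4*r[0],r[3]-4*r[1]],[r[2]+4*r[0],r[3]+4*r[1]]],107); print(a,np.degrees(np.arctan2(*(a[1]-a[0])[[1,0]])))
# expected hexagon overlay
o=cv2.resize(im[140:250,260:390],None,fx=5,fy=5,interpolation=cv2.INTER_CUBIC)
for (x,y) in ap: cv2.circle(o,(int((x-260+.5)*5),int((y-140+.5)*5)),5,(0,255,255),1)
ang=np.radians(30+60*np.arange(6)); 
hexp=np.c_[503.5+31.18*np.cos(ang),104+31.18*np.sin(ang),np.full(6,106.)]
q=((proj(c,hexp)-[260,140]+.5)*5).astype(int); cv2.polylines(o,[q],True,(0,255,0),1)
cv2.imwrite("pics/w1c.png",o)
```

```text
3440.0
[[323, 156], [350, 173], [353, 211], [319, 229], [291, 212], [289, 183], [299, 168]]
[[533.2, 121.2, 106.0], [532.2, 95.3, 106.0], [505.4, 75.9, 106.0], [476.8, 92.7, 106.0], [478.5, 120.9, 106.0], [500.0, 134.3, 106.0], [515.1, 133.1, 106.0]]
[  0.4688845  -0.8832595 329.2414    187.27586  ]
[[510.19245733 103.7736908  107.        ]
 [516.92835436 104.13874147 107.        ]] 3.1020993215277173
```

View pics/w1c.png

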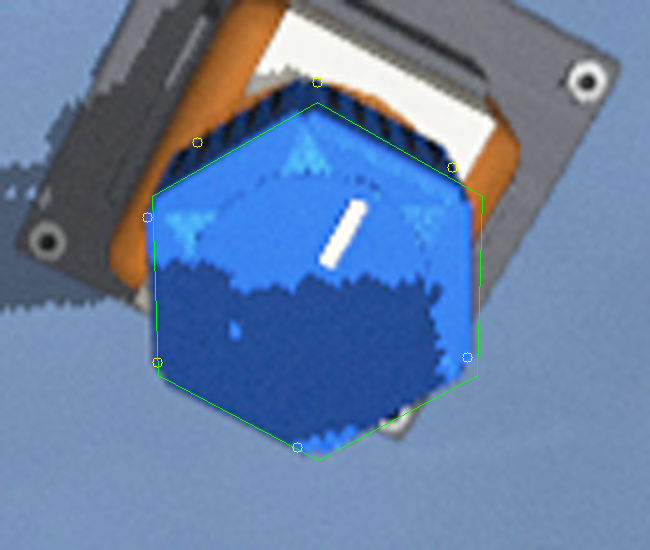

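Run:
```python
from h import *
from scipy.optimize import least_squares
c=np.load("w1.npy",allow_pickle=True).item()
im=c["image"]; hsv=cv2.cvtColor(im,cv2.COLOR_BGR2HSV)
b=cv2.inRange(hsv,(100,170,115),(120,255,255))>0   # drop dark skirt
b=cv2.morphologyEx(b.astype(np.uint8),cv2.MORPH_CLOSE,np.ones((5,5)))
b=cv2.morphologyEx(b,cv2.MORPH_OPEN,np.ones((3,3)))
k=cv2.convexHull(blob(b>0,(322,193),40))
m=np.zeros(b.shape,np.uint8); cv2.drawContours(m,[k],-1,255,-1)
k=blob(m>0,(322,193),40)
P=plane(c,k[:,0],106)[:,:2]
M=cv2.moments(P.astype(np.float32).reshape(-1,1,2)); c0=np.array([M["m10"],M["m01"]])/M["m00"]; print(c0,M["m00"])
def f(p):
    d=P-p[:2]; a=p[2]+np.arange(6)*np.pi/3
    return (d@np.array([np.cos(a),np.sin(a)])).max(1)-p[3]
r=least_squares(f,[*c0,0.05,27],loss="soft_l1"); p=r.x
print(p[:2],np.degrees(p[2]),"half flats",p[3],"rms",np.sqrt((f(p)**2).mean()))
a=p[2]+np.arange(6)*np.pi/3; i=(((P-p[:2])@np.array([np.cos(a),np.sin(a)])).argmax(1))
for j in range(6): print(np.degrees(a[j]).round(1),f(p)[i==j].mean().round(2),(i==j).sum())
# base plate edges/bolts: bolts white rings; crop pixel -> image
bolts=np.array([[585,78],[46,242],[395,415]])/5+[260-.5,140-.5]; B=plane(c,bolts,8); print(B.round(1))
for u,v in((0,1),(0,2)): d=B[v]-B[u]; print(np.hypot(*d[:2]),np.degrees(np.arctan2(d[1],d[0])))
print("diag centre",(B[1]+B[2])/2)
```

```text
[504.28856715 105.63238429] 2532.1149465304334
[504.048029   105.53655673] 2.068101896261423 half flats 26.98610931365888 rms 1.0413502472825196
2.1 1.48 32
62.1 -0.07 30
122.1 -0.47 34
182.1 0.28 32
242.1 0.45 30
302.1 -1.1 34
[[549.4  61.6   8. ]
 [455.1 149.    8. ]
 [458.4  56.9   8. ]]
128.596884591121 137.2066237857754
91.1476770578506 -177.03022518619798
diag centre [456.74364353 102.96610834   8.        ]
```

Run:
```python
from h import *
th=np.radians(-57)
bot.move_to([503.7,105.2,150],ori(th))
c=cam("wrist"); cv2.imwrite("pics/w2.png",c["image"])
print(bot.servo_line([503.7,105.2,94],ori(th),speed=60,until_force=12))
s=bot.read_state(); print(s["clock"],s["ee_pos"],s["ft_force"],s["moment"])
c=cam("wrist"); cv2.imwrite("pics/w3.png",c["image"])
```

```text
False
4.5667 [503.90727615 105.23816823  94.37190912] [ 0.46057315 -0.47835481 -0.34546543] [ 0.02719614 -0.00672096  0.03775483]
```

View pics/w3.png

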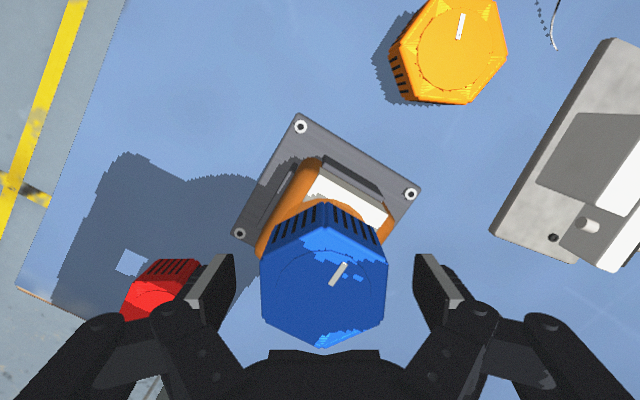

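The cap spans columns 260–388, centred at about 324 between the jaws, and its flats look parallel to the pads. I'll close gently first.

Run:
```python
from h import *
def st():
    s=bot.read_state(); r=rot(s["tool_rot"]).as_matrix()
    print(round(s["clock"],2),s["ee_pos"].round(2),"F tool",(r.T@s["ft_force"]).round(2),"M",s["moment"].round(3),"w",round(s["grip_width"],2),"yaw",np.degrees(np.arctan2(r[1,0],r[0,0])).round(2))
st()
bot.move_gripper(50,grip_force=20); st(); bot.dwell(.2); st()
```

```text
4.62 [503.9  105.24  94.39] F tool [-0.34  0.59 -0.11] M [ 0.01  -0.006 -0.058] w 84.99 yaw -57.0
5.01 [503.84 105.18  94.28] F tool [-0.05 -4.16 -1.37] M [0.03  0.109 0.019] w 53.54 yaw -57.0
5.21 [503.85 105.22  94.27] F tool [ 0.25 -5.7  -0.32] M [-0.08   0.186  0.052] w 53.67 yaw -57.0
```

```bash
cat >> h.py <<'E'
def st(p=True):
    s=bot.read_state(); r=rot(s["tool_rot"]).as_matrix()
    y=np.degrees(np.arctan2(r[1,0],r[0,0]))
    if p: print(round(s["clock"],2),s["ee_pos"].round(2),"Fw",s["ft_force"].round(1),"M",s["moment"].round(3),"w",round(s["grip_width"],2),"yaw",y.round(2),flush=True)
    return s,y
E
python3 - <<'E'
from h import *
bot.move_gripper(50,grip_force=75); bot.dwell(.1); s,y=st()
P=[503.84,105.2,94.3]
for d in (-55,-53):
    bot.servo_line(P,ori(np.radians(d)),speed=60); st()
E
```

```text
5.53 [503.92 105.23  94.56] Fw [-2.8 -0.9  9.4] M [-0.085  0.483 -0.017] w 52.96 yaw -57.0
5.78 [504.   105.26  94.56] Fw [-0.4 -0.7  6.9] M [0.028 0.145 0.031] w 52.62 yaw -55.02
6.03 [504.13 105.28  94.55] Fw [1.  0.1 4.8] M [ 0.114 -0.05  -0.101] w 53.04 yaw -53.07
```

Run:
```python
from h import *
P=[504.0,105.25,94.4]
for d in range(-50,-14,3):
    bot.servo_line(P,ori(np.radians(d)),speed=60); s,y=st()
    if abs(s["moment"][2])>1.1 or np.linalg.norm(s["ft_force"])>30: print("stop");break
c=cam("wrist"); cv2.imwrite("pics/w4.png",c["image"])
```

```text
6.28 [504.66 105.32  94.6 ] Fw [5.1 1.3 1.1] M [ 0.18  -0.74  -0.463] w 53.0 yaw -50.09
6.53 [504.6  105.98  94.59] Fw [5.2 7.8 1.7] M [ 1.1   -0.626 -0.378] w 53.38 yaw -47.07
6.78 [504.35 106.43  94.58] Fw [ 2.8 10.6  2.8] M [ 1.639 -0.344 -0.236] w 52.91 yaw -44.05
7.03 [504.24 106.34  94.56] Fw [2.4 9.9 3.1] M [ 1.473 -0.211 -0.046] w 53.09 yaw -41.02
7.28 [504.18 106.26  94.6 ] Fw [0.5 9.4 4.2] M [ 1.365 -0.129 -0.014] w 52.71 yaw -38.02
7.53 [503.97 106.19  94.58] Fw [-2.3  8.9  5.3] M [1.243 0.291 0.122] w 52.76 yaw -35.01
7.78 [503.75 106.04  94.57] Fw [-3.4  6.4  7.3] M [1.048 0.608 0.162] w 53.17 yaw -32.01
8.03 [503.65 105.78  94.56] Fw [-5.5  3.9  8.7] M [0.694 0.75  0.146] w 52.61 yaw -29.01
8.28 [503.66 105.63  94.55] Fw [-3.7  2.4  8.6] M [0.508 0.708 0.043] w 52.94 yaw -26.03
8.53 [503.86 105.51  94.56] Fw [-2.   1.9  6.7] M [ 0.302  0.415 -0.012] w 53.07 yaw -23.03
8.78 [504.   105.45  94.57] Fw [-0.8  1.9  6.9] M [ 0.271  0.225 -0.014] w 52.67 yaw -20.03
9.03 [504.07 105.42  94.59] Fw [-0.1  2.1  6.2] M [0.243 0.097 0.033] w 52.72 yaw -17.03
```

View pics/w4.png

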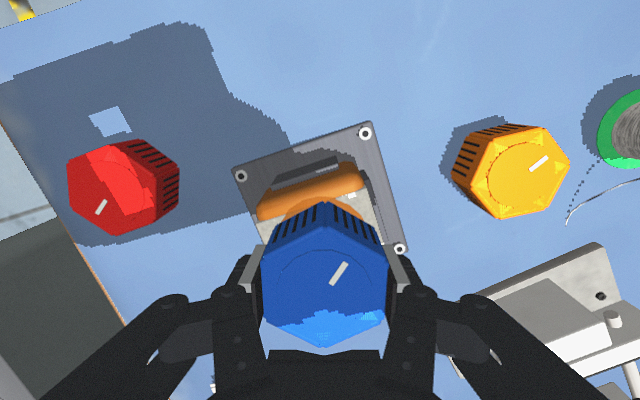

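The gripper has turned about 40°. The moment peaked at -0.46 N m, then snapped. The pointer kept its angle to the jaws, so the cap turned with them. Now I'll feel for the stop.

Run:
```python
from h import *
P=[504.0,105.25,94.4]
d=-17
base=[]
while d<49:
    d+=2 if d<-9 else 1
    bot.servo_line(P,ori(np.radians(d)),speed=60); s,y=st(d%4==0)
    m=s["moment"][2]
    if m<-0.13:
        ms=[m]
        for _ in range(3): bot.dwell(.02); ms.append(bot.read_state()["moment"][2])
        m=np.mean(ms); print("felt",d,y,np.round(ms,3))
        if m<-0.22: print("STOP");break
    if np.linalg.norm(s["ft_force"])>20: print("force");st();break
s,y=st()
```

```text
10.32 [504.14 105.46  94.59] Fw [0.  2.  5.1] M [ 0.309  0.06  -0.066] w 52.81 yaw -8.06
11.32 [504.07 105.5   94.56] Fw [-0.2  2.5  5.6] M [ 0.344  0.115 -0.011] w 53.28 yaw -4.05
12.32 [504.09 105.53  94.59] Fw [-1.3  2.1  5.4] M [ 0.37   0.091 -0.012] w 52.94 yaw -0.05
13.32 [504.06 105.49  94.57] Fw [0.4 2.2 6.4] M [0.33  0.157 0.02 ] w 52.55 yaw 3.94
14.32 [504.03 105.52  94.57] Fw [-0.5  2.   6.3] M [ 0.34   0.225 -0.005] w 52.77 yaw 7.95
15.32 [504.   105.51  94.55] Fw [0.2 1.9 6.3] M [ 0.383  0.191 -0.001] w 52.81 yaw 11.95
16.32 [504.   105.52  94.58] Fw [-1.3  2.8  6.7] M [ 0.347  0.203 -0.04 ] w 52.79 yaw 15.95
17.32 [503.98 105.51  94.57] Fw [-0.4  3.7  6.2] M [0.238 0.27  0.05 ] w 53.01 yaw 19.95
18.32 [503.97 105.51  94.56] Fw [-1.1  2.1  7.2] M [ 0.243  0.303 -0.035] w 52.61 yaw 23.95
19.32 [503.96 105.5   94.58] Fw [-2.   2.7  5.8] M [ 0.236  0.249 -0.061] w 52.91 yaw 27.95
20.32 [503.95 105.47  94.58] Fw [-2.1  2.1  6.7] M [ 0.26   0.274 -0.017] w 52.7 yaw 31.95
21.32 [503.92 105.47  94.57] Fw [-1.8  2.6  5.8] M [ 0.219  0.316 -0.008] w 52.9 yaw 35.95
22.32 [503.85 105.42  94.57] Fw [-2.9  2.   8. ] M [ 0.253  0.433 -0.029] w 53.15 yaw 39.95
felt 42 41.942989836065685 [-0.131 -0.115 -0.069 -0.122]
felt 43 42.931967259889696 [-0.219 -0.202 -0.195 -0.205]
23.43 [503.63 105.34  94.54] Fw [-4.3  1.6  7.9] M [ 0.031  0.815 -0.24 ] w 52.95 yaw 43.92
felt 44 43.92381428099645 [-0.24  -0.316 -0.302 -0.276]
STOP
23.48 [503.64 105.35  94.55] Fw [-4.3  1.4  7.6] M [ 0.049  0.745 -0.276] w 52.89 yaw 43.92
```

Stop felt: the moment rose over about 3° to 0.28 N m at 101° of turn. I'll ease off 2° and lift carefully.

Run:
```python
from h import *
Y=np.radians(42)
P=np.array([503.9,105.3,94.4])
bot.servo_line(P,ori(Y),speed=60); st()
for z in (1,2.5,5):
    f=bot.servo_line(P+[0,0,z],ori(Y),speed=15,until_force=18); st()
    if f: print("FORCE at",z); break
else:
    f=bot.servo_line(P+[0,0,45],ori(Y),speed=50,until_force=18); print(f); st()
c=cam("scene"); cv2.imwrite("pics/s5.png",cv2.resize(c["image"][130:330,200:440],None,fx=3,fy=3))
```

```text
23.73 [503.71 105.31  94.55] Fw [-2.7  0.4  8. ] M [-0.04   0.543 -0.18 ] w 53.02 yaw 41.91
23.98 [503.57 105.26  95.05] Fw [-1.2  0.3 -0.4] M [ 0.004  0.167 -0.152] w 52.7 yaw 41.96
24.23 [503.67 105.25  96.76] Fw [-2.5  0.6 -0.8] M [-0.063  0.322 -0.064] w 52.66 yaw 41.99
24.54 [504.2  105.31  99.72] Fw [-0.5  0.4 -0.8] M [ 0.054 -0.051  0.022] w 52.9 yaw 42.0
False
25.49 [503.73 105.28 139.09] Fw [-0.1  0.7 -1.8] M [-0.    -0.047 -0.011] w 53.05 yaw 42.0
```

View pics/s5.png

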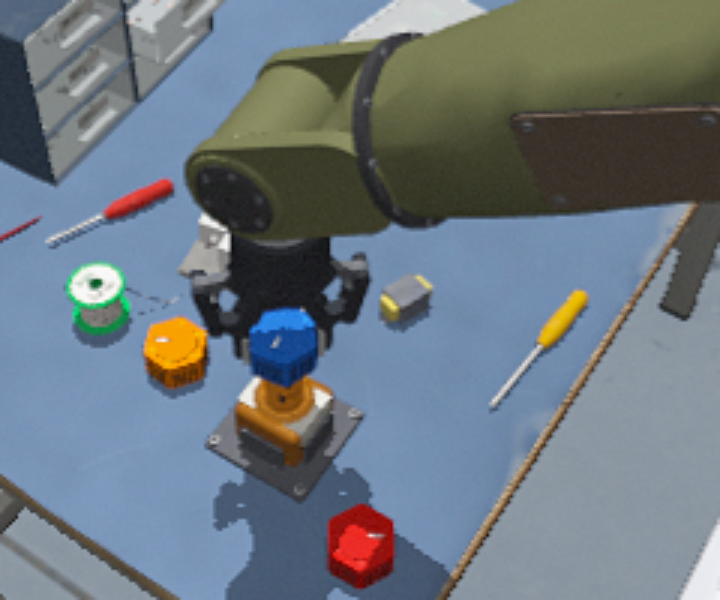

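The cap is off and held level. Next: carry it to the coaster, then look before lowering.

Run:
```python
from h import *
Y=np.radians(42); o=ori(Y)
bot.servo_line([503.7,105.3,190],o,speed=100)
bot.move_to([513,-309.5,150],o); st()
bot.servo_line([513,-309.5,60],o,speed=70); st()
c=cam("wrist"); cv2.imwrite("pics/w6.png",c["image"])
c=cam("scene"); cv2.imwrite("pics/s6.png",cv2.resize(c["image"][110:260,290:490],None,fx=3,fy=3))
```

```text
27.74 [ 513.46 -308.54  150.12] Fw [ 0.1  0.8 -0.9] M [ 0.021 -0.016  0.025] w 53.03 yaw 42.06
29.18 [ 513.2  -309.61   60.48] Fw [-1.4  0.3 -0.5] M [-0.012  0.026 -0.022] w 53.02 yaw 42.0
```

View pics/w6.png

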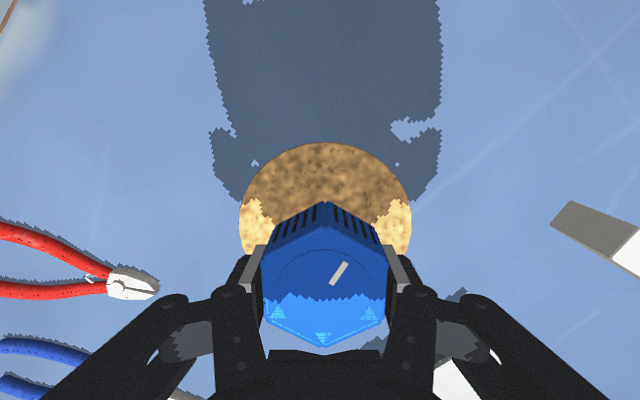

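View pics/s6.png

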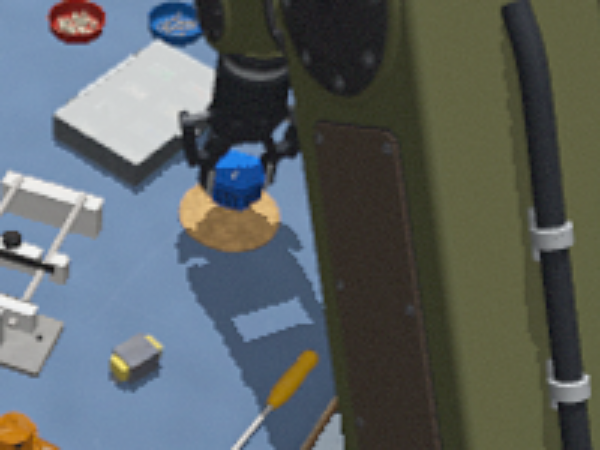

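Run:
```python
from h import *
c=bot.read_camera("top"); c["R"]=rot(c["attitude"]).as_matrix()
q=plane(c,[[413,135],[483,141],[478,190],[407,184]],30); print(q.round(0))
Y=np.radians(42);u=np.array([np.cos(Y),np.sin(Y)]);v=np.array([-np.sin(Y),np.cos(Y)])
for p in q: d=p[:2]-[513,-309.6]; print((d@u).round(),(d@v).round())
w=bot.read_camera("wrist"); print(c["depth"][160,440],c["eye"][2])
```

```text
[[ 746. -311.   30.]
 [ 727. -497.   30.]
 [ 593. -472.   30.]
 [ 611. -288.   30.]]
172.0 -157.0
34.0 -282.0
-49.0 -175.0
88.0 -50.0
1013.24164 1019.3025550072346
```

Run:
```python
from h import *
o=ori(np.radians(42))
print(bot.servo_line([513.0,-309.6,36],o,speed=50,until_force=8)); st()
print(bot.servo_line([513.0,-309.6,27],o,speed=12,until_force=5)); s,y=st()
```

```text
False
30.01 [ 513.04 -309.63   35.97] Fw [ 0.4 -0.8 -1. ] M [-0.005  0.036  0.024] w 52.71 yaw 42.0
True
30.62 [ 512.96 -309.55   28.59] Fw [-0.9  0.7  6.8] M [ 0.045  0.269 -0.024] w 53.16 yaw 42.01
```

Contact at TCP z = 28.6 mm, against 28 expected. I'll release softly and withdraw.

Run:
```python
from h import *
o=ori(np.radians(42))
bot.move_gripper(50,grip_force=20); st()
bot.move_gripper(58); st()
bot.move_gripper(85); st()
print(bot.servo_line([513,-309.6,150],o,speed=80,until_force=10)); st()
bot.move_to([503,-100,260],o); st()
c=cam("wrist"); cv2.imwrite("pics/w7.png",c["image"])
c=cam("scene"); cv2.imwrite("pics/s7.png",cv2.resize(c["image"][110:310,210:450],None,fx=3,fy=3))
c=cam("top"); cv2.imwrite("pics/t7.png",c["image"]); np.save("t7.npy",c,allow_pickle=True)
```

```text
30.83 [ 512.97 -309.59   28.66] Fw [-0.5  0.8  6.3] M [-0.025  0.169 -0.028] w 52.77 yaw 42.0
31.06 [ 512.58 -309.32   27.86] Fw [-0.2  0.3  0.3] M [0.016 0.045 0.024] w 57.8 yaw 42.0
31.45 [ 512.61 -309.32   27.94] Fw [-0.4 -0.2  0.5] M [0.015 0.014 0.026] w 84.9 yaw 42.0
False
33.12 [ 512.85 -309.5   149.52] Fw [ 0.3 -0.3 -0.4] M [-0.002  0.042  0.001] w 85.35 yaw 42.0
34.07 [ 502.99 -100.76  259.27] Fw [ 1.2  0.7 -0.2] M [-0.051 -0.045 -0.036] w 85.09 yaw 41.97
```

View pics/s7.png

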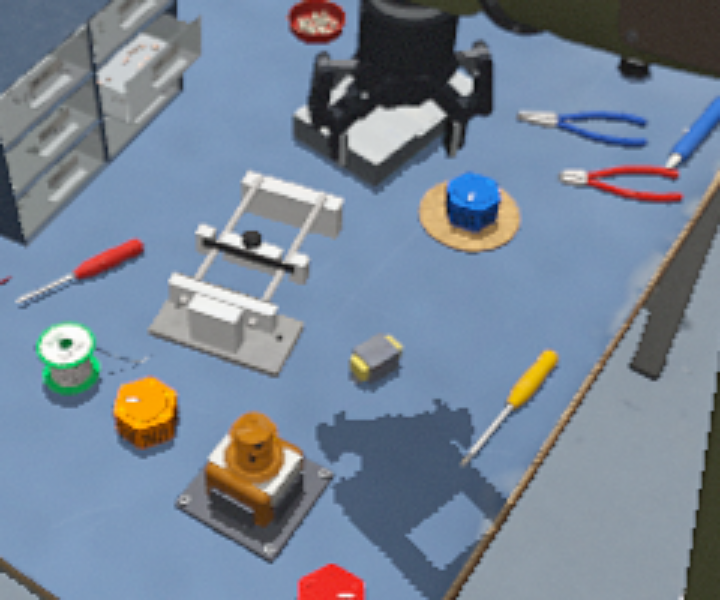

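View pics/t7.png

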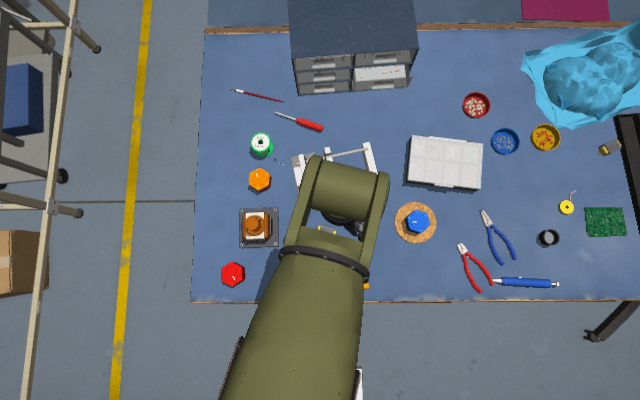

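The cap stands upright on the coaster at (417,222) in the top view, where the coaster was at (415,222). The spool is at the same pixel as at the start (261,146), and the transformer is in its original place in the scene view. A quick numeric check, then I'll hand in.

Run:
```python
from h import *
c=np.load("t7.npy",allow_pickle=True).item(); hsv=cv2.cvtColor(c["image"],cv2.COLOR_BGR2HSV)
k=blob(cv2.inRange(hsv,(100,170,90),(118,255,255))>0,(417,222),20); (x,y),r=cv2.minEnclosingCircle(k)
print("cap",plane(c,[[x,y]],40)[0].round(1),cv2.contourArea(k))
a=cv2.imread("pics/scene0.png");b=bot.read_camera("scene")["image"]
print("diff transformer",np.abs(a[218:240,323:348].astype(int)-b[218:240,323:348]).mean(),"spool",np.abs(a[215:245,220:245].astype(int)-b[215:245,220:245]).mean())
bot.finish_job(); st()
```

```text
cap [ 512.5 -308.    40. ] 335.5
diff transformer 9.99090909090909 spool 10.090222222222222
the job is handed in; nothing more can be done
the job is handed in; nothing more can be done
```

The blue cap is off the jar and standing upright on the cork coaster. I handed the job in at about 34 s of the 61 s limit, and no verdict was reported.

- **Breaking loose:** I gripped the cap across two flats at 75 N and twisted anticlockwise. The resistance peaked near 0.46 N m at about 7° and eased off past 13°.
- **Finding the stop:** I turned it on until the stop was felt, at 0.28 N m and 101° from the start, then eased off 2°. The wrist force stayed under about 14 N throughout the twist and lift.
- **Lifting off:** it came straight up with no catch, and the wrist read about 2 N or less once free.
- **Setting down:** contact came at a tool height of 28.6 mm, against about 28 mm expected, with under 8 N of force. I then released it with the grip lowered to 20 N and withdrew without touching anything.

**Last checks:**
- **Cap position:** the cap measured at (512.5, -308.0) mm and the coaster at about (513, -309.5) mm, so it is within roughly 2 mm of centre. It looks upright in the scene view.
- **Bystanders:** the spool and transformer look unmoved by eye, and nothing was near them. A pixel comparison with the start picture gave a mean difference of about 10 grey levels for each. I did not check how much of that is ordinary picture noise.
- **Disagreements:** early estimates of the cap's centre from different views differed by up to about 2 mm, and its angle read between 2° and 3°. I used an average for the centre and 3° for the angle, and the side force on closing was near zero.

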